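Cover the stones, then rock the jammed stake out of its holder

TASK

First put the lid on the open pot of cut stones, seated level in its rim, and let go of it, so that nothing can fall in. Then take the jammed forming stake by its stem and rock it side to side, towards one jaw and then the other, until the jaws let it go; draw it up out of the holder and finish while still holding it, upright and straight above the holder, with its foot one to four centimetres clear of the holder's top. The lid must still be on at the end, and leave the other things on the bench where they are.

Things in the scene. Friction and masses are not known exactly. Their poses are not given: they have to be found in the camera images.
- lid: dark wooden round lid, loose: from below, a plug 74 mm diameter and 7 mm high, then a disc 96 mm diameter and 5 mm thick, then an upright brass knob 22 mm diameter and 30 mm high (its top 42 mm above the origin). Lies on the bench on its plug. Origin at the centre of the plug's underside, z up. 70 to 140 g
- pot: white round pot, open, coloured stones on its floor, loose, 0.4 kg: 90 mm outer diameter, wall 4 mm (mouth 82 mm), 60 mm high. Origin at the centre of its underside. With the lid seated the lid's plug is inside the mouth and the lid's origin is 7 mm below the rim
- pot_rim (a point): centre of the pot's mouth at rim height, 60 mm above the pot's origin
- holder: blue steel stake holder bolted to the bench, 60 mm (x) by 130 mm (y, plus a 16 mm bolt lug at either end), 58 mm high; origin at the centre of its underside. Its slot is 30 mm wide (x) between fixed cheeks; along y two brass jaws, one at +y, one at -y, flush with its top, stand on either side of the stake's neck, reaching from 27 mm up to the top
- holder_mouth (a point): centre of the slot at the holder's top, 58 mm above the holder's origin; axes as the holder's. The seated stake's origin is 50 mm below it, its foot in a fixed channel 33 mm wide (y) under the jaws, 6 mm below them and wider than the gap between them: a straight pull only locks it
- jaw_left (a joint): how far the +y jaw has been pushed out along the holder's y, m: 0 (about 0.5 mm from the neck) to 0.012; stiff (about 12 N), stays where it is left. Leaning the stem towards +y in the holder's y-z plane, about a pivot 13 mm above the stake's origin, pushes it out, about 0.007 at 0.25 rad. With both jaws out 6 mm or more the foot passes
- jaw_right (a joint): the same for the -y jaw, pushed out along the holder's -y by leaning the stem towards -y
- stake: forming stake, loose, 0.2 to 0.4 kg, 131 mm tall: steel foot 30 mm wide (y), 13 mm high, stepped underside; above it a straight stem 27 mm (x) by 20 mm (y), steel up to 58 mm, wood up to 110 mm above the origin; polished steel dome 26 mm wide on top. Origin at the centre of the foot's underside, z up. Seated: 8 mm above the holder's origin, axes as the holder's, 73 mm standing above the holder
- mandrel: steel tapered ring mandrel standing upright, 64 mm wide round foot, 175 mm tall; origin at its underside. To be left alone
- jar: amber jar with white cap, 52 mm diameter, 75 mm tall; origin at its underside. To be left alone
- ringbox: blue ring box with a ring on top, 50 x 50 x 34 mm; origin at its underside. To be left alone
- graver: blue-handled graver lying flat, like a screwdriver, about 200 mm long along its x axis. To be left alone
- file: small flat file with wooden handle lying flat, 215 mm long along its x axis. To be left alone
- hammer: hammer lying flat, its handle along its x axis. To be left alone
- waxblock: green wax block, 70 x 35 x 25 mm; origin at the centre of its underside. To be left alone
Mind the look-alikes: they are no part of the job. Leave any green or yellow look-alike of the stake alone.

How it is judged:
By the outcome, as a careful person would: the job done as asked, in the order asked, and still so for the second after the job is handed in, while the arm keeps its last pose, push and grip.
It also fails if it takes over 59 s, if anything falls off the work surface, if the arm or the gripper's body presses on something with over 40 N, if the wrist force passes 120 N, or if a joint passes its speed limit or range.

ROBOT

A 6-joint arm with a two-finger parallel gripper is mounted at the origin on the work surface. World frame = base frame: x ahead of the robot, y to its left, z up, the work surface at z = 0. Lengths are in m, angles in degrees, forces in N, time in s.
With the tool pointing down it reaches from about 0.4 to 0.825 m from the base axis. Payload 7 kg.
Tool frame: the origin (TCP) lies at the very end of the fingers, on their centre line; the grasp point (between the pads) lies 19 mm behind it (r.grip_depth is the distance from the TCP to the grasp point, in m); z points along the fingers, y is the line along which they close (so a half turn about z gives the same grasp; the last joint's range is limited). The gripper opens to 88 mm and grips with 3 to 60 N. Pads are 19 mm wide; open, the fingers measure 130 mm over their backs; the gripper's body (78 mm by 193 mm) begins 47 mm behind the grasp point.
Start: joints at [-50.988, 20.546, 0.682, 0, -70.136, -16.507], TCP at [0.258, -0.624, 0.227] pointing down, gripper open.
Joint ranges: [-176.03, 176.03], [-82.01, 121.73], [-58.28, 71.71], [-173.87, 95.51], [-174.79, -0.11], [-173.66, 173.66]. Speed limits (degrees/s): [136.94, 136.94, 172.46, 180, 180, 180].

INTERFACE

Orientations are given as [roll, pitch, yaw] about the fixed x, y, z axes, in that order (R = Rz(yaw) Ry(pitch) Rx(roll)).
In Python, from plant import r gives the robot as it stands.
- The arm moves only by the tool play_rows, never from a script. Its argument "rows" is a list that holds one entry, the list of rows, each a list of 5 numbers: the closure, from 0 (fully open) to 1 (shut), then the shift along the tool's x, y, z each as a share of 0.5 m, from -1 to 1, then the turn about the tool's z as a share of 1.5 rad, from -1 to 1. A call has exactly 8 rows; each row is the pose to reach, as a shift and turn from the pose commanded when the call began, along the tool's axes at that moment; what a row does not reach only later rows make up. A row lasts 1/12 s, in which the tool goes at most 41.7 mm and 7.16 degrees, less where a joint would pass 70% of its speed; a pose out of reach is approached as far as the arm can. A call with a number of a shift or a turn outside -1 to 1 is refused whole. A call with a gripper value outside its range is refused whole. The fingers move at their own pace and stop on an object; "squeeze" is the grip in N (left out, the last holds). Time passes only in rows, so rows that repeat a pose let the fingers close, or fill a call up. It gives the time, the measured TCP pose, the force, the opening and the grip force at its end, in the units of the state.
- r.get_state(): the state, without advancing time (a new reading comes with each control period).
- r.capture(name): name is "scene" or "top" or "wrist"; returns the picture (384x512x3 uint8, red, green, blue); there is no depth.
- r.camera_info(name): a dict with "fovy" (degrees; the focal length in pixels is half the picture's height over the tangent of half this angle, whatever the lens; pixels are square), "cx", "cy" (the principal point, pixels), "pose" (4x4, takes a point from camera to world coordinates). Camera axes: x right, y down, z forward; pixel columns grow to the right and rows downward; lengths in m; the calibration is good to about 2 mm. The wrist camera is an equidistant fisheye: a pixel r from the principal point sees the ray r / f radians off the axis. A picture is of the moment at which its call begins: read the wrist's pose just before it. camera_info takes no time and is no camera call; for the wrist camera it gives the pose at the moment of the call.
- r.close_job(): hands the job in; it is judged then, once.
The state is a dict: "time_s": time; "joints": joint angles; "qd": joint speeds; "joint_torque": joint torques, N m; "tcp_pos": TCP position; "eef_rot": TCP orientation; "contact_force": force on the tool from outside, world axes, zero at the start; "moment": the same for the moment, N m; "gripper_width": finger opening in m; "gripper_force": force on a finger pad.
Only numpy, scipy, OpenCV 4.12 (cv2) and the standard library are available. Lean on these libraries where they do the work, as an engineer would, in place of code of your own. Each camera call takes 0.05 s, during which the arm holds its last target. There are 200 camera calls.

## Working session

There is one attempt and no reset: what is moved stays moved. The work goes in short steps, Python scripts to look and compute and a tool call to move; the robot and the scene stay as the last step left them, time stands still between calls to the robot, and variables do not carry over. Pictures are saved under pics/ and viewed, at most 10 in all, crops included, and the job is handed in when it is done.

Besides the shell and the picture viewer there is one more tool, called in YAML: its name, and indented under it one key for each argument. play_rows: Moves the arm, as the interface text tells. Its arguments: {"type":"object","properties":{"rows":{"type":"array","items":{"type":"array","items":{"type":"array","items":{"type":"number"}}}},"squeeze":{"type":"number"}},"required":["rows"]}

```bash
mkdir -p pics; ls; python3 - <<'E'
from plant import r
import cv2,numpy as np
for n in("scene","top"):
    im=r.capture(n); cv2.imwrite(f"pics/{n}0.png",im[...,::-1])
    i=r.camera_info(n); print(n,i["fovy"],i["cx"],i["cy"],np.round(i["pose"],3).tolist())
s=r.get_state(); print(s["time_s"],s["tcp_pos"],s["eef_rot"],s["gripper_width"],r.grip_depth)
a=cv2.imread("pics/top0.png");cv2.imwrite("pics/top0b.png",cv2.resize(a,(800,600),interpolation=cv2.INTER_CUBIC))
a=cv2.imread("pics/scene0.png");cv2.imwrite("pics/scene0b.png",cv2.resize(a,(800,600),interpolation=cv2.INTER_CUBIC))
E
```

```text
pics
scene 44.42747485297548 255.37615621641527 189.45872639633777 [[-0.198, 0.527, -0.827, 1.807], [0.98, 0.09, -0.177, 0.255], [-0.019, -0.845, -0.534, 0.884], [0.0, 0.0, 0.0, 1.0]]
top 48.17614659795063 254.4025907629398 191.3659060109567 [[0.023, -0.996, 0.088, 0.469], [-1.0, -0.023, 0.006, -0.013], [-0.004, -0.088, -0.996, 1.245], [0.0, 0.0, 0.0, 1.0]]
0.1 [ 0.25820963 -0.62319667  0.22574146] [ 1.79916791e+02 -7.05736890e-03 -1.57498662e+02] 0.08767683899786094 0.0188
```

View pics/top0b.png

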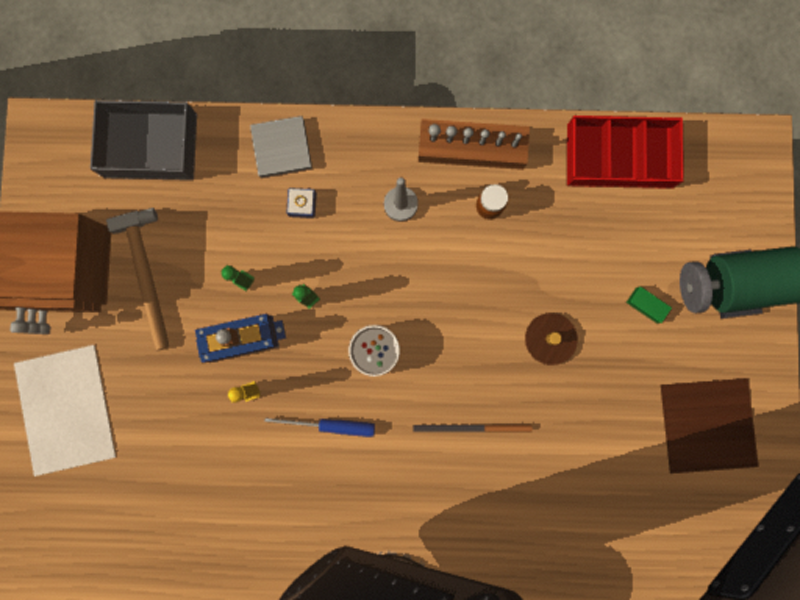

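View pics/scene0b.png

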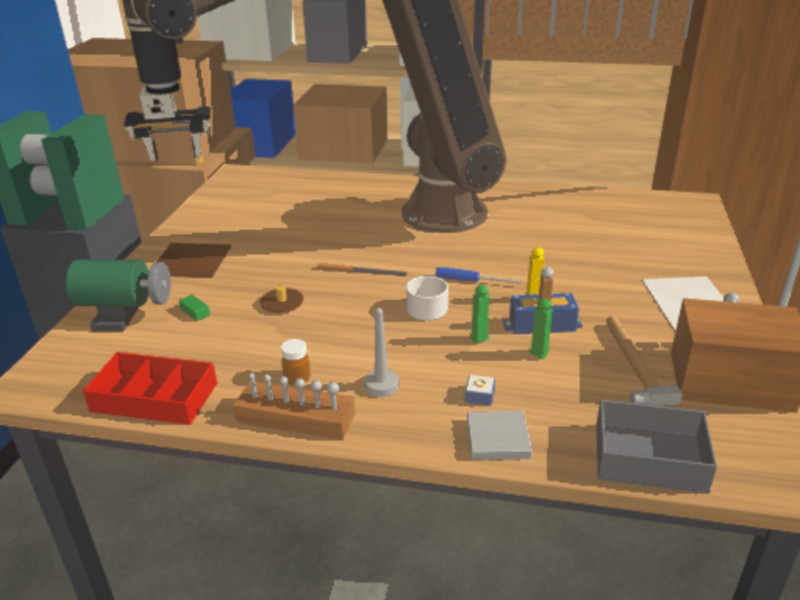

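The top view shows:
- lid at (552,338), with a brass knob
- open pot with stones at (374,350)
- blue holder at (238,338), with the grey-domed stake at about (224,337)
- look-alikes: green at (237,277) and (305,295), yellow at (242,393). They stand free on the bench, so the stake meant is the wood and steel one in the holder.

Next I measure and confirm this in a crop.

```bash
cat > h.py <<'E'
import numpy as np,cv2
from plant import r
from scipy.spatial.transform import Rotation as R
def rays(n,px,info=None):
    i=info or r.camera_info(n); f=192/np.tan(np.radians(i["fovy"]/2)); P=np.array(i["pose"])
    d=(np.atleast_2d(px)-[i["cx"],i["cy"]])
    if n=="wrist":
        q=np.linalg.norm(d,axis=1,keepdims=True)+1e-9; t=q/f; v=np.hstack([d/q*np.sin(t),np.cos(t)])
    else: v=np.hstack([d/f,np.ones((len(d),1))])
    return P[:3,3],v@P[:3,:3].T
def toplane(n,px,z,info=None):
    o,v=rays(n,px,info); return (o+v*((z-o[2])/v[:,2])[:,None])[:,:2]
def blob(mask,near):
    c=cv2.findContours(mask.astype(np.uint8),cv2.RETR_EXTERNAL,cv2.CHAIN_APPROX_NONE)[0]
    c=[k for k in c if cv2.contourArea(k)>15]
    return min(c,key=lambda k:np.linalg.norm(k[:,0].mean(0)-near))[:,0].astype(float)
def circ(xy):
    (x,y),(a,b),t=cv2.fitEllipse((xy*1000).astype(np.float32)); return np.round([x,y,a,b],1)
def go(tgt,yaw=None):
    "shares for shift to tcp target and turn to yaw"
    s=r.get_state(); M=R.from_euler("xyz",s["eef_rot"],degrees=True)
    d=M.inv().apply(np.array(tgt)-s["tcp_pos"])/.5
    t=0 if yaw is None else -((yaw-s["eef_rot"][2]+90)%180-90)
    print("shares",np.round(d,4),"turn",round(np.radians(t)/1.5,4),"deg",round(t,1))
E
python3 - <<'E'
from h import *
im=cv2.imread("pics/top0.png"); k=.64
hsv=cv2.cvtColor(im,cv2.COLOR_BGR2HSV).astype(int); H,S,V=np.moveaxis(hsv,2,0)
for p in [(552,320),(374,330),(205,350),(374,350),(600,338),(553,338)]:
    print(p,hsv[int(p[1]*k),int(p[0]*k)])
blue=(H>100)&(H<125)&(S>120)
c=blob(blue,np.array([238,338])*k); xy=toplane("top",c,.058); 
print("holder",cv2.minAreaRect((xy*1000).astype(np.float32)))
white=(S<60)&(V>120); c=blob(white,np.array([374,350])*k); print("pot",circ(toplane("top",c,.06)))
dark=(V<110)&(S>100); c=blob(dark,np.array([552,338])*k); print("lid",circ(toplane("top",c,.012)))
kn=(H>14)&(H<30)&(V>150)&(S>120); m=np.zeros_like(kn); m[205:228,342:364]=1
c=blob(kn&m,np.array([553,338])*k); print("knob",circ(toplane("top",c,.042)))
print("dome",toplane("top",np.array([[223,337]])*k,.13), "yel",toplane("top",np.array([[238,395]])*k,.12),"gr",toplane("top",np.array([[230,272],[300,292]])*k,.12))
a=cv2.resize(im[190:270,110:260],(800,427),interpolation=cv2.INTER_CUBIC);cv2.imwrite("pics/crop1.png",a)
E
```

```text
(552, 320) [ 10 169  77]
(374, 330) [ 15  56 141]
(205, 350) [110 144 103]
(374, 350) [ 14  57 143]
(600, 338) [ 15 149 183]
(553, 338) [ 19 182 195]
holder ((498.4250793457031, 282.68768310546875), (57.166683197021484, 128.11822509765625), 13.865196228027344)
pot [482.1  33.2  82.8  83.1]
lid [ 512.5 -290.9   94.3   96.5]
knob [ 512.  -287.1   17.5   22.4]
dome [[0.4974034  0.28205575]] yel [[0.40190396 0.25528122]] gr [[0.60763864 0.27790968]
 [0.57638381 0.15828071]]
```

View pics/crop1.png

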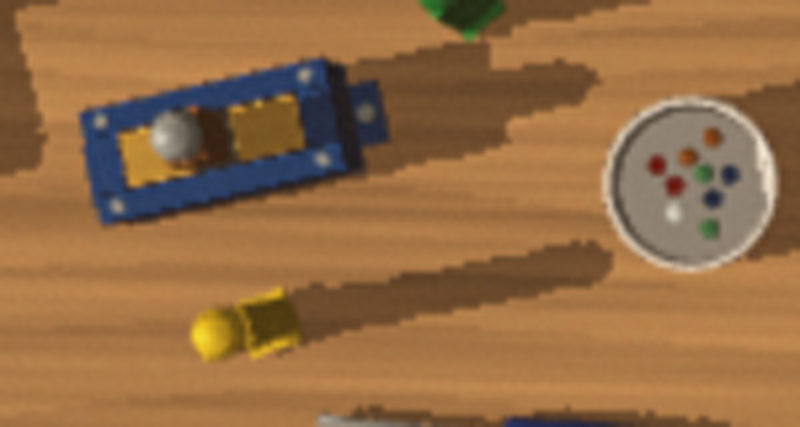

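The crop confirms it: the stake with the grey steel dome and wooden stem stands between the brass jaws of the blue holder, dome at crop (175,137). The yellow look-alike stands free at (215,335), and the open pot is at (690,182). I go to the lid next.

```bash
python3 - <<'E'
from h import *
go([.512,-.290,.13])
E
```

```text
shares [-0.724   0.4211  0.192 ] turn 0.0 deg 0
```

play_rows:
  rows:
    - [[0, -0.07, 0.04, 0.02, 0], [0, -0.15, 0.085, 0.04, 0], [0, -0.22, 0.13, 0.06, 0], [0, -0.29, 0.17, 0.08, 0], [0, -0.36, 0.21, 0.1, 0], [0, -0.43, 0.25, 0.12, 0], [0, -0.49, 0.285, 0.13, 0], [0, -0.54, 0.315, 0.14, 0]]

```text
time_s: 0.77
tcp_pos: [0.4486, -0.372, 0.1556]
eef_rot: [179.9, -0.0, -157.4]
contact_force: [0.6, -0.0, 0.1]
gripper_width: 0.0877
gripper_force: 0.0
```

play_rows:
  rows:
    - [[0, -0.05, 0.03, 0.015, 0], [0, -0.1, 0.06, 0.03, 0], [0, -0.15, 0.085, 0.042, 0], [0, -0.175, 0.1, 0.05, 0], [0, -0.184, 0.106, 0.052, 0], [0, -0.184, 0.106, 0.052, 0], [0, -0.184, 0.106, 0.052, 0], [0, -0.184, 0.106, 0.052, 0]]

```text
time_s: 1.43
tcp_pos: [0.5116, -0.2914, 0.1308]
eef_rot: [-180.0, 0.0, -157.5]
contact_force: [0.0, -0.2, -0.3]
gripper_width: 0.0876
gripper_force: 0.0
```

```bash
python3 - <<'E'
from h import *
s=r.get_state(); i=r.camera_info("wrist"); im=r.capture("wrist")[...,::-1].copy(); cv2.imwrite("pics/w1.png",im)
print(s["tcp_pos"],s["eef_rot"],i["fovy"],i["cx"],i["cy"],np.round(i["pose"],3).tolist())
cv2.imwrite("pics/w1b.png",cv2.resize(im,(800,600),interpolation=cv2.INTER_CUBIC))
E
```

```text
[ 0.51164995 -0.29137695  0.13080236] [-1.79992517e+02  2.34978242e-03 -1.57544585e+02] 65.70646984690485 256.3757241682298 196.39087563757693 [[-0.382, 0.888, 0.257, 0.442], [0.924, 0.367, 0.106, -0.321], [0.0, 0.278, -0.961, 0.289], [0.0, 0.0, 0.0, 1.0]]
```

View pics/w1b.png

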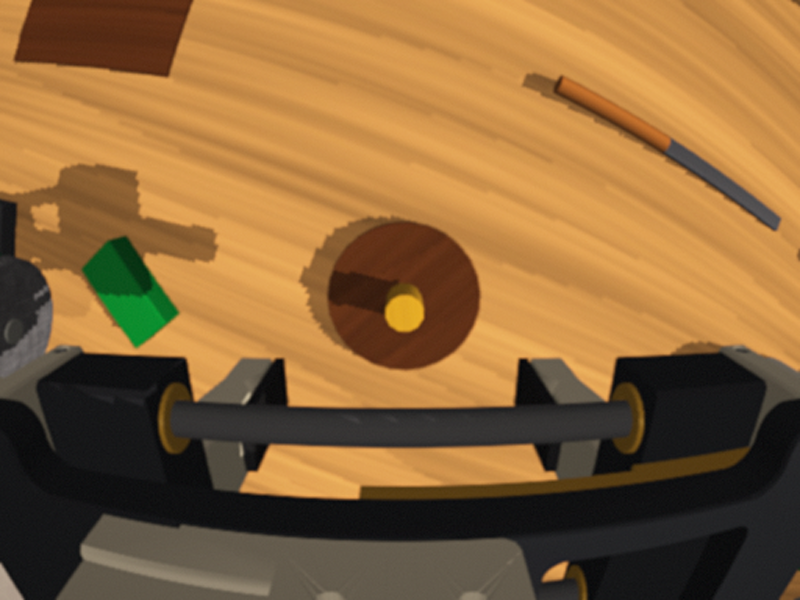

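The wrist view shows the lid disc at about (404,295) and the knob top at (404,313), between the fingers. I'll compute the offset.

```bash
python3 - <<'E'
from h import *
im=cv2.imread("pics/w1.png"); H,S,V=np.moveaxis(cv2.cvtColor(im,cv2.COLOR_BGR2HSV).astype(int),2,0)
m=np.zeros(H.shape,bool); m[130:240,205:310]=1
c=blob((H>17)&(H<30)&(V>190)&(S>190)&m,(258,200)); print(circ(toplane("wrist",c,.042)))
c=blob((V<118)&m,(258,190)); print(circ(toplane("wrist",cv2.convexHull(c.astype(np.float32))[:,0],.012)))
print(toplane("wrist",np.array([[404,313]])*.64,.042),toplane("wrist",np.array([[404,295]])*.64,.012))
go([.512,-.290,.0145])
E
```

```text
[ 510.6 -290.7   19.9   20.6]
[ 510.3 -292.    94.1   94.9]
[[ 0.51076957 -0.2907423 ]] [[ 0.50839456 -0.29149601]]
shares [-0.0019  0.0025  0.2327] turn 0.0 deg 0
```

play_rows:
  rows:
    - [[0.3, 0, 0, 0.05, 0], [0.3, 0, 0, 0.1, 0], [0.3, 0, 0, 0.15, 0], [0.3, 0, 0, 0.19, 0], [0.3, 0, 0, 0.215, 0], [0.3, 0, 0, 0.229, 0], [0.3, 0, 0, 0.229, 0], [0.6, 0, 0, 0.229, 0]]
  squeeze: 25

```text
time_s: 2.15
tcp_pos: [0.5122, -0.2912, 0.0165]
eef_rot: [-180.0, -0.0, -157.5]
contact_force: [0.2, -0.0, 0.9]
gripper_width: 0.0587
gripper_force: 0.0
```

play_rows:
  rows:
    - [[1, 0, 0, 0, 0], [1, 0, 0, 0, 0], [1, 0, 0, 0, 0], [1, 0, 0, 0, 0], [1, 0, 0, 0, 0], [1, 0, 0, 0, 0], [1, 0, 0, 0, 0], [1, 0, 0, 0, 0]]

```text
time_s: 2.82
tcp_pos: [0.5123, -0.2905, 0.0164]
eef_rot: [-180.0, 0.0, -157.5]
contact_force: [-0.9, 1.7, 4.2]
gripper_width: 0.0215
gripper_force: 25.0
```

```bash
python3 - <<'E'
from h import *
go([.482,.033,.13])
E
```

```text
shares [-0.1917  0.6208 -0.2273] turn 0.0 deg 0
```

play_rows:
  rows:
    - [[1, 0, 0, -0.05, 0], [1, 0, 0, -0.12, 0], [1, 0, 0, -0.19, 0], [1, 0, 0.04, -0.227, 0], [1, -0.015, 0.1, -0.227, 0], [1, -0.035, 0.17, -0.227, 0], [1, -0.06, 0.245, -0.227, 0], [1, -0.085, 0.32, -0.227, 0]]

```text
time_s: 3.48
tcp_pos: [0.4895, -0.1253, 0.1295]
eef_rot: [180.0, 0.0, -157.6]
contact_force: [-0.0, 1.2, -1.2]
gripper_width: 0.021
gripper_force: 25.0
```

play_rows:
  rows:
    - [[1, -0.025, 0.07, 0, 0], [1, -0.045, 0.14, 0, 0], [1, -0.065, 0.2, 0, 0], [1, -0.08, 0.25, 0, 0], [1, -0.09, 0.28, 0, 0], [1, -0.1, 0.297, 0, 0], [1, -0.106, 0.3, 0, 0], [1, -0.106, 0.3, 0, 0]]

```text
time_s: 4.15
tcp_pos: [0.4822, 0.0327, 0.1295]
eef_rot: [-180.0, -0.0, -157.4]
contact_force: [-0.7, -0.2, -0.7]
gripper_width: 0.0214
gripper_force: 25.0
```

```bash
python3 - <<'E'
from h import *
s=r.get_state(); i=r.camera_info("wrist"); im=r.capture("wrist")[...,::-1].copy(); cv2.imwrite("pics/w2.png",im)
print(s["tcp_pos"],s["eef_rot"],s["contact_force"])
cv2.imwrite("pics/w2b.png",cv2.resize(im,(800,600),interpolation=cv2.INTER_CUBIC))
print(toplane("wrist",np.array([[404,313]])*.64,.042))
E
```

```text
[0.48221408 0.03274149 0.12948843] [-1.79993696e+02 -9.21464646e-05 -1.57432898e+02] [-0.67262307 -0.19657544 -0.74800001]
[[0.48061496 0.03267112]]
```

View pics/w2b.png

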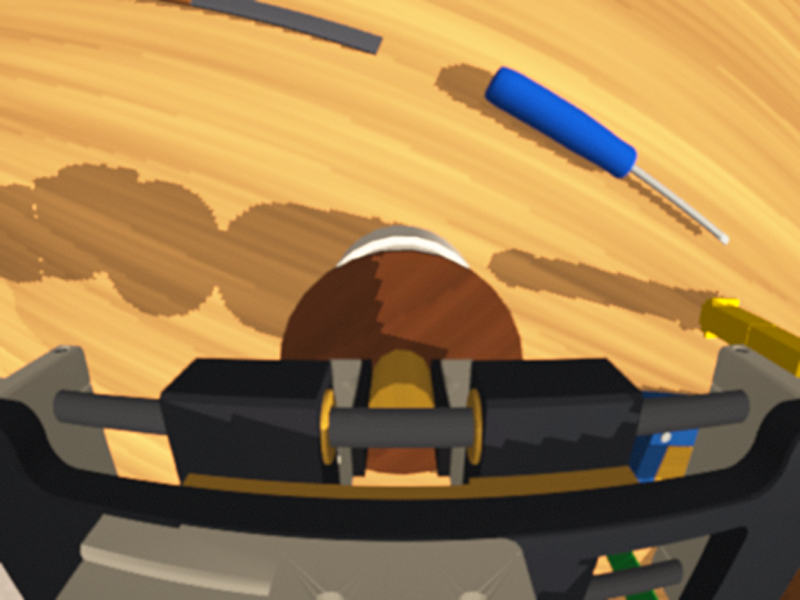

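The view shows the lid over the pot: rim arc at (400,240), lid edge at (400,252). I'll fit both arcs to get the alignment.

```bash
python3 - <<'E'
from h import *
from scipy.optimize import least_squares
im=cv2.imread("pics/w2.png"); hsv=cv2.cvtColor(im,cv2.COLOR_BGR2HSV).astype(int)
for y in range(140,168): print(y,hsv[y,256],hsv[y,245])
H,S,V=np.moveaxis(hsv,2,0)
o=[];l=[]
for u in range(225,291,3):
    w=[y for y in range(140,180) if V[y,u]>200 and S[y,u]<60]
    if len(w)>1: o.append((u,w[0]-.5)); l.append((u,w[-1]+.5))
def fit(p,R):
    return least_squares(lambda c:np.hypot(*(p-c).T)-R,[.48,.03]).x
print(len(o),"pot",fit(toplane("wrist",np.array(o),.06),.045),"lid",[fit(toplane("wrist",np.array(l),z),.048) for z in(.120,.125)])
E
```

```text
140 [ 21 140 250] [ 19 147 246]
141 [ 20 143 248] [ 17 153 236]
142 [ 17 155 236] [ 16 160 204]
143 [ 15 143 194] [ 16 163 175]
144 [ 16  97 158] [ 15 154 164]
145 [ 16  56 141] [ 15 118 158]
146 [ 19  44 138] [ 16  77 149]
147 [ 18  45 141] [ 17  51 141]
148 [ 16  47 141] [ 16  44 140]
149 [ 18  46 139] [ 16  44 140]
150 [ 18  48 155] [ 17  50 139]
151 [ 17  44 220] [ 18  48 142]
152 [ 21  16 255] [ 16  47 188]
153 [ 23   9 255] [ 21  28 246]
154 [ 26   8 254] [ 23  12 255]
155 [ 20  15 254] [ 23   8 254]
156 [ 21  30 241] [ 24  10 254]
157 [ 18  43 218] [ 22  18 252]
158 [ 18  45 198] [ 20  39 237]
159 [ 16  56 160] [ 17  47 195]
160 [ 11  98 112] [ 14  63 126]
161 [ 10 183 107] [ 10 152  79]
162 [ 10 192 126] [ 10 197  96]
163 [ 10 186 129] [ 10 190 113]
164 [ 10 186 129] [ 10 187 123]
165 [ 10 191 128] [ 11 190 126]
166 [ 10 193 128] [ 11 190 130]
167 [ 11 193 128] [ 10 188 129]
22 pot [0.48013264 0.03228914] lid [array([0.48061827, 0.03103874]), array([0.47994241, 0.0307557 ])]
```

play_rows:
  rows:
    - [[1, 0, 0.002, 0.03, 0], [1, 0, 0.002, 0.06, 0], [1, 0, 0.002, 0.085, 0], [1, 0, 0.002, 0.1, 0], [1, 0, 0.002, 0.11, 0], [1, 0, 0.002, 0.116, 0], [1, 0, 0.002, 0.12, 0], [1, 0, 0.002, 0.12, 0]]

```text
time_s: 4.87
tcp_pos: [0.4817, 0.0332, 0.0697]
eef_rot: [-180.0, 0.0, -157.5]
contact_force: [-0.4, -1.0, -1.0]
gripper_width: 0.0214
gripper_force: 25.0
```

play_rows:
  rows:
    - [[1, 0, 0, 0.001, 0], [1, 0, 0, 0.002, 0], [1, 0, 0, 0.002, 0], [1, 0, 0, 0.002, 0], [1, 0, 0, 0.002, 0], [1, 0, 0, 0.002, 0], [1, 0, 0, 0.002, 0], [1, 0, 0, 0.002, 0]]

```text
time_s: 5.53
tcp_pos: [0.4818, 0.0334, 0.0693]
eef_rot: [-180.0, 0.1, -157.5]
contact_force: [-1.5, -0.9, 6.1]
gripper_width: 0.0214
gripper_force: 25.0
```

Contact at the expected height (6 N up), so I release and rise.

play_rows:
  rows:
    - [[0.6, 0, 0, -0.001, 0], [0.4, 0, 0, -0.001, 0], [0.4, 0, 0, -0.001, 0], [0.3, 0, 0, -0.001, 0], [0.3, 0, 0, -0.001, 0], [0.3, 0, 0, -0.03, 0], [0.3, 0, 0, -0.09, 0], [0.3, 0, 0, -0.15, 0]]

```text
time_s: 6.2
tcp_pos: [0.4804, 0.0329, 0.1435]
eef_rot: [-180.0, -0.2, -157.5]
contact_force: [1.6, 0.2, 0.5]
gripper_width: 0.0605
gripper_force: 0.0
```

play_rows:
  rows:
    - [[0, 0, 0, -0.08, 0], [0, 0, 0, -0.14, 0], [0, 0, 0, -0.17, 0], [0, 0, 0, -0.17, 0], [0, 0, 0, -0.17, 0], [0, 0, 0, -0.17, 0], [0, 0, 0, -0.17, 0], [0, 0, 0, -0.17, 0]]

```text
time_s: 6.87
tcp_pos: [0.4808, 0.0331, 0.2274]
eef_rot: [-180.0, -0.1, -157.5]
contact_force: [0.6, 0.0, 0.5]
gripper_width: 0.0877
gripper_force: 0.0
```

```bash
python3 - <<'E'
from h import *
im=r.capture("scene")[...,::-1].copy(); a=cv2.resize(im[130:260,230:400],(784,600),interpolation=cv2.INTER_CUBIC);cv2.imwrite("pics/s2.png",a)
c=cv2.imread("pics/scene0.png")
# heights: intersect top & scene rays for yellow/green tops (800-scale px)
for n,t,s in [("yel",(236,395),(537,251)),("g1",(229,271),(543,303)),("g2",(299,292),(482,289)),("stake",(223,337),(547,270))]:
    o1,v1=rays("top",np.array([t])*.64);o2,v2=rays("scene",np.array([s])*.64)
    k=np.linalg.lstsq(np.c_[v1[0],-v2[0]],o2-o1,rcond=None)[0];print(n,np.round(o1+k[0]*v1[0],3),np.round(o2+k[1]*v2[0],3))
go([.498,.282,.25],-76.1); print(r.get_state()["joints"])
E
```

```text
yel [0.402 0.258 0.122] [0.402 0.257 0.122]
g1 [0.609 0.279 0.124] [0.609 0.277 0.124]
g2 [0.576 0.16  0.123] [0.576 0.158 0.123]
stake [0.497 0.281 0.133] [0.497 0.28  0.132]
shares [-0.2218  0.4467 -0.0453] turn -0.9471 deg -81.4
[ 2.73821270e+01  2.11555860e+00 -2.26719793e+01 -5.38243722e-03
 -6.53234242e+01 -9.48759283e+01]
```

View pics/s2.png

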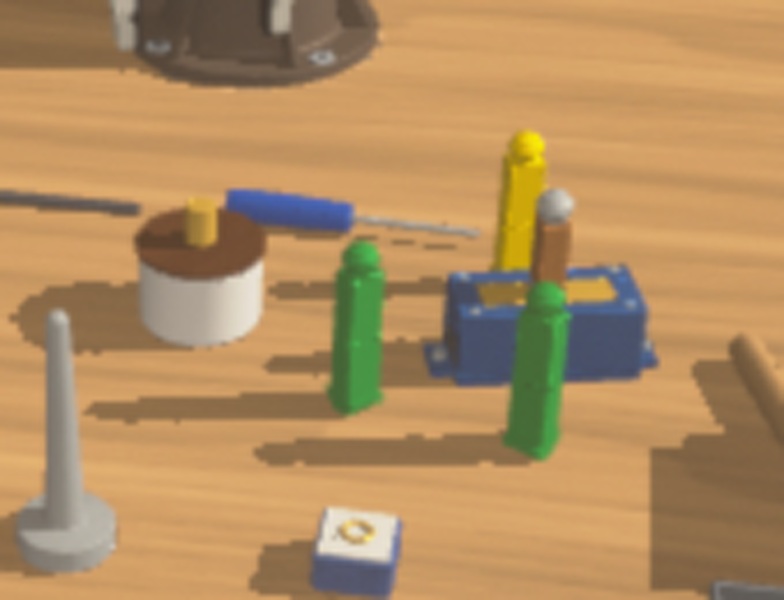

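The scene view shows the lid seated level on the pot at (200,245). Next I move over the stake and turn.

play_rows:
  rows:
    - [[0, -0.02, 0.05, -0.01, 0], [0, -0.055, 0.115, -0.025, 0], [0, -0.09, 0.18, -0.04, 0], [0, -0.125, 0.25, -0.045, 0], [0, -0.16, 0.32, -0.045, 0], [0, -0.19, 0.39, -0.045, 0], [0, -0.212, 0.43, -0.045, 0], [0, -0.222, 0.447, -0.045, 0]]

```text
time_s: 7.58
tcp_pos: [0.4982, 0.2853, 0.2498]
eef_rot: [-180.0, -0.1, -157.4]
contact_force: [0.5, 0.1, 0.1]
gripper_width: 0.0877
gripper_force: 0.0
```

play_rows:
  rows:
    - [[0, 0, 0, 0, -0.07], [0, 0, 0, 0, -0.15], [0, 0, 0, 0, -0.23], [0, 0, 0, 0, -0.31], [0, 0, 0, 0, -0.39], [0, 0, 0, 0, -0.47], [0, 0, 0, 0, -0.55], [0, 0, 0, 0, -0.63]]

```text
time_s: 8.25
tcp_pos: [0.4983, 0.2816, 0.2504]
eef_rot: [180.0, -0.1, -103.0]
contact_force: [0.6, 0.1, -0.0]
gripper_width: 0.0878
gripper_force: 0.0
```

play_rows:
  rows:
    - [[0, 0, 0, 0, -0.08], [0, 0, 0, 0, -0.16], [0, 0, 0, 0, -0.24], [0, 0, 0, 0, -0.3], [0, 0, 0, 0, -0.317], [0, 0, 0, 0, -0.317], [0, 0, 0, 0, -0.317], [0, 0, 0, 0, -0.317]]

```text
time_s: 8.92
tcp_pos: [0.4984, 0.282, 0.2508]
eef_rot: [180.0, -0.0, -76.2]
contact_force: [1.3, 0.6, -0.0]
gripper_width: 0.0878
gripper_force: 0.0
```

```bash
python3 - <<'E'
from h import *
s=r.get_state(); im=r.capture("wrist")[...,::-1].copy(); cv2.imwrite("pics/w3.png",im)
print(s["tcp_pos"],s["eef_rot"],np.round(s["joints"]))
cv2.imwrite("pics/w3b.png",cv2.resize(im,(800,600),interpolation=cv2.INTER_CUBIC))
E
```

```text
[0.49838093 0.28196087 0.250785  ] [ 1.79974807e+02 -1.71933215e-02 -7.61925429e+01] [ 49.  10. -10.  -0. -70. -35.]
```

View pics/w3b.png

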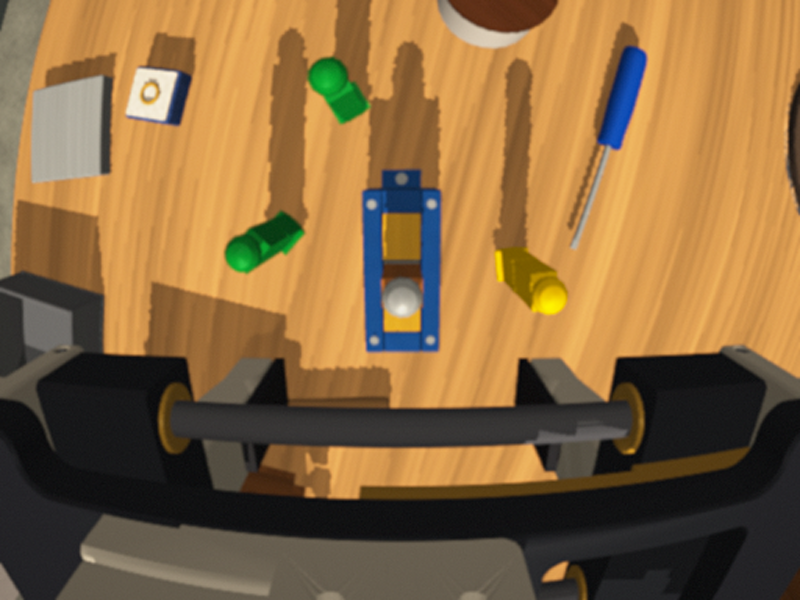

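The wrist view shows the holder straight in view, with bolts at (371,204), (431,204), (375,340) and (430,340) and the stake dome at (402,297). I'll compute the yaw and centre.

```bash
python3 - <<'E'
from h import *
im=cv2.imread("pics/w3.png"); H,S,V=np.moveaxis(cv2.cvtColor(im,cv2.COLOR_BGR2HSV).astype(int),2,0)
b=toplane("wrist",np.array([[371,204],[431,204],[375,340],[430,340]])*.64,.0585); print(b.round(4).tolist(),b.mean(0))
e=(b[0]+b[1]-b[2]-b[3])/2; print("yaw of -y axis from bolts",np.degrees(np.arctan2(e[1],e[0])), np.hypot(*e))
for k in ((363,350),(439,350),(363,189),(441,190)): print(k,toplane("wrist",np.array([k])*.64,.058).round(4))
print("dome",[toplane("wrist",np.array([[402,297]])*.64,z).round(4) for z in (.122,.128)])
go([.498,.282,.081])
E
```

```text
[[0.5326, 0.2339], [0.4889, 0.2231], [0.5052, 0.3385], [0.4622, 0.328]] [0.49720597 0.28087793]
yaw of -y axis from bolts -75.5258996310034 0.10818124004703025
(363, 350) [[0.5127 0.3495]]
(439, 350) [[0.4527 0.3348]]
(363, 189) [[0.5411 0.2242]]
(441, 190) [[0.4841 0.211 ]]
dome [array([[0.4969, 0.2822]]), array([[0.4973, 0.2807]])]
shares [-2.000e-04  6.000e-04  3.397e-01] turn 0.0 deg 0
```

play_rows:
  rows:
    - [[0, 0.0015, 0.0024, 0.06, 0], [0, 0.0015, 0.0024, 0.12, 0], [0, 0.0015, 0.0024, 0.18, 0], [0, 0.0015, 0.0024, 0.24, 0], [0, 0.0015, 0.0024, 0.29, 0], [0, 0.0015, 0.0024, 0.32, 0], [0, 0.0015, 0.0024, 0.336, 0], [0.3, 0.0015, 0.0024, 0.336, 0]]
  squeeze: 20

```text
time_s: 9.63
tcp_pos: [0.4967, 0.2805, 0.0813]
eef_rot: [179.8, -0.1, -76.1]
contact_force: [-0.9, 1.8, -0.1]
gripper_width: 0.0853
gripper_force: 0.0
```

play_rows:
  rows:
    - [[0.5, 0, 0, 0, 0], [0.6, 0, 0, 0, 0], [1, 0, 0, 0, 0], [1, 0, 0, 0, 0], [1, 0, 0, 0, 0], [1, 0, 0, 0, 0], [1, 0, 0, 0, 0], [1, 0, 0, 0, 0]]

```text
time_s: 10.3
tcp_pos: [0.4974, 0.2813, 0.0832]
eef_rot: [-180.0, 0.0, -76.1]
contact_force: [0.6, -0.8, -0.2]
gripper_width: 0.0333
gripper_force: 0.0
```

```bash
python3 - <<'E'
from h import *
s=r.get_state();print(s["tcp_pos"],s["moment"],s["contact_force"],s["eef_rot"])
E
```

```text
[0.4974468  0.28130602 0.08322396] [-0.00704358  0.07444158 -0.01447873] [ 0.61973374 -0.8223773  -0.1588334 ] [-1.79987843e+02  7.82253795e-03 -7.61057874e+01]
```

play_rows:
  rows:
    - [[1, 0, 0, 0, 0], [1, 0, 0, 0, 0], [1, 0, 0, 0, 0], [1, 0.006, 0, 0, 0], [1, 0.012, 0, 0.0005, 0], [1, 0.018, 0, 0.001, 0], [1, 0.024, 0, 0.002, 0], [1, 0.03, 0, 0.003, 0]]

```text
time_s: 10.97
tcp_pos: [0.5014, 0.269, 0.0825]
eef_rot: [-179.8, 0.2, -76.1]
contact_force: [-5.6, 7.9, 6.5]
gripper_width: 0.0272
gripper_force: 20.0
```

play_rows:
  rows:
    - [[1, 0.006, 0, 0.001, 0], [1, 0.012, 0, 0.0025, 0], [1, 0.018, 0, 0.004, 0], [1, 0.018, 0, 0.004, 0], [1, 0.018, 0, 0.004, 0], [1, 0.018, 0, 0.004, 0], [1, 0.018, 0, 0.004, 0], [1, 0.018, 0, 0.004, 0]]

```text
time_s: 11.63
tcp_pos: [0.5041, 0.2601, 0.0808]
eef_rot: [-179.8, 0.2, -76.1]
contact_force: [-2.9, 5.9, 6.7]
gripper_width: 0.0271
gripper_force: 20.0
```

```bash
python3 - <<'E'
from h import *
s=r.get_state();print(s["tcp_pos"],s["moment"],s["contact_force"],s["eef_rot"])
im=r.capture("scene")[...,::-1].copy(); im2=r.capture("wrist")[...,::-1].copy()
a=cv2.resize(im[140:230,300:400],(440,400),interpolation=cv2.INTER_CUBIC)
b=cv2.resize(im2[60:240,180:330],(333,400),interpolation=cv2.INTER_CUBIC)
cv2.imwrite("pics/l1.png",np.hstack([a,b]))
E
```

```text
[0.50408262 0.26007844 0.08081049] [2.41964317 1.48361777 0.01919583] [-2.88220353  5.86442084  6.68958337] [-1.79804526e+02  1.66021036e-01 -7.60593458e+01]
```

View pics/l1.png

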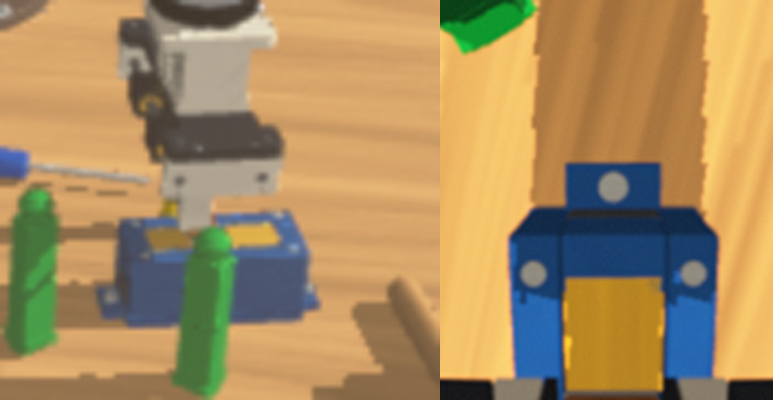

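The left crop shows the stake leaning to the -y side in the grip. On the right, the -y jaw's outer edge is at crop row 278. I'll measure how far the jaw moved.

```bash
cat >> h.py <<'E'
import pickle
C0=np.array([.4973,.281]); A=np.radians(-76); ey=np.array([np.cos(A),np.sin(A)]); ex=np.array([-ey[1],ey[0]])
def jaw(im,info,side=1):
    "outer edge of the jaw along -y (side 1) or +y (-1): distance from centre, mm"
    H,S,V=np.moveaxis(cv2.cvtColor(im,cv2.COLOR_BGR2HSV).astype(int),2,0)
    M=np.mgrid[0:384,0:512][::-1].reshape(2,-1).T
    xy=toplane("wrist",M,.058,info)-C0; u=(xy@ey*side*1000); w=np.abs(xy@ex*1000)
    f=((H>14)&(H<30)&(S>120)).ravel()
    bl=((H>95)&(H<125)&(S>100)).ravel()
    k=(w<8)&(u>10)&(u<65)
    out=[]
    for a in np.arange(14,66,1.):
        q=k&(u>=a)&(u<a+1); out.append("y" if f[q].sum()>bl[q].sum() and f[q].mean()>.5 else ("b" if bl[q].mean()>.5 else ".") if q.any() else " ")
    return "".join(out)
E
python3 - <<'E'
from h import *
i=r.camera_info("wrist"); im=r.capture("wrist")[...,::-1].copy()
print(jaw(im,i))
# same for hover picture: camera is fixed to the tool; rebuild pose
s=r.get_state()
T=np.eye(4);T[:3,:3]=R.from_euler("xyz",s["eef_rot"],degrees=True).as_matrix();T[:3,3]=s["tcp_pos"]
T0=np.eye(4);T0[:3,:3]=R.from_euler("xyz",[179.975,-.017,-76.193],degrees=True).as_matrix();T0[:3,3]=[.49838,.28196,.250785]
j=dict(i);j["pose"]=T0@np.linalg.inv(T)@np.array(i["pose"]); im0=cv2.imread("pics/w3.png")
print(jaw(im0,j));print(jaw(im0,j,-1))
E
```

```text
.....yyyyyyyyyyyyyyyyyyyyyyyyyyyyyyyyyy.bbbbbbbbbbb 
yyyyy yyyyyyyyyyyyyyyyyyyyyyy yyy.b bbbbb bbbbbb bb 
... .... ........ ..y yyyy yyy y.b bbb bbb bbb b...
```

The -y jaw is out about 6 mm. I lean a bit further for margin.

play_rows:
  rows:
    - [[1, 0.003, 0, 0.001, 0], [1, 0.006, 0, 0.002, 0], [1, 0.009, 0, 0.003, 0], [1, 0.012, 0, 0.004, 0], [1, 0.012, 0, 0.004, 0], [1, 0.012, 0, 0.004, 0], [1, 0.012, 0, 0.004, 0], [1, 0.012, 0, 0.004, 0]]

```text
time_s: 12.45
tcp_pos: [0.5058, 0.2546, 0.0791]
eef_rot: [-179.8, 0.2, -76.0]
contact_force: [-4.0, 7.0, 8.0]
gripper_width: 0.0268
gripper_force: 20.0
```

```bash
python3 - <<'E'
from h import *
i=r.camera_info("wrist"); im=r.capture("wrist")[...,::-1].copy()
print(jaw(im,i)); s=r.get_state();print(s["tcp_pos"],s["contact_force"])
go([.4974,.2813,.0832])
E
```

```text
......yyyyyyyyyyyyyyyyyyyyyyyyyyyyyyyyyyy.bbbbbbbbb 
[0.50583437 0.25467789 0.07912616] [-4.36657853  7.06294832  7.46046726]
shares [-0.0558  0.0035 -0.008 ] turn 0.0 deg 0
```

play_rows:
  rows:
    - [[1, -0.01, 0, -0.0026, 0], [1, -0.02, 0, -0.0047, 0], [1, -0.03, 0, -0.0063, 0], [1, -0.04, 0, -0.0074, 0], [1, -0.05, 0, -0.008, 0], [1, -0.057, 0, -0.008, 0], [1, -0.064, 0, -0.0078, 0], [1, -0.071, 0, -0.0075, 0]]

```text
time_s: 13.17
tcp_pos: [0.4959, 0.2852, 0.0814]
eef_rot: [179.9, -0.1, -76.1]
contact_force: [3.3, -9.7, 6.9]
gripper_width: 0.0266
gripper_force: 20.0
```

play_rows:
  rows:
    - [[1, -0.007, 0, 0.001, 0], [1, -0.014, 0, 0.002, 0], [1, -0.021, 0, 0.003, 0], [1, -0.028, 0, 0.0045, 0], [1, -0.035, 0, 0.006, 0], [1, -0.041, 0, 0.0075, 0], [1, -0.041, 0, 0.0075, 0], [1, -0.041, 0, 0.0075, 0]]

```text
time_s: 13.83
tcp_pos: [0.491, 0.3054, 0.0778]
eef_rot: [179.9, -0.1, -76.1]
contact_force: [0.6, -7.4, 6.7]
gripper_width: 0.0265
gripper_force: 20.0
```

```bash
python3 - <<'E'
from h import *
i=r.camera_info("wrist"); im=r.capture("wrist")[...,::-1].copy()
print(jaw(im,i));print(jaw(im,i,-1)); s=r.get_state();print(s["tcp_pos"],s["contact_force"],s["moment"])
go([.4974,.2813,.0832])
E
```

```text
.......yyyyyyyyyyyyyyyyyyyyyyyyyyyyyyyyyyybbbbbbbbb 
................................................... 
[0.4910331  0.30540195 0.07781727] [ 1.13584193 -6.89599833  5.9867346 ] [-2.75356361 -0.44029034  0.04547394]
shares [ 0.0499 -0.0008 -0.0107] turn 0.0 deg 0
```

play_rows:
  rows:
    - [[1, -0.003, 0, 0.0005, 0], [1, -0.006, 0, 0.001, 0], [1, -0.009, 0, 0.0015, 0], [1, -0.01, 0, 0.002, 0], [1, -0.01, 0, 0.002, 0], [1, -0.01, 0, 0.002, 0], [1, -0.01, 0, 0.002, 0], [1, -0.01, 0, 0.002, 0]]

```text
time_s: 14.55
tcp_pos: [0.4899, 0.3099, 0.0769]
eef_rot: [179.9, -0.1, -76.1]
contact_force: [2.0, -8.7, 8.8]
gripper_width: 0.0269
gripper_force: 20.0
```

```bash
python3 - <<'E'
from h import *
print(r.get_state()["tcp_pos"],r.get_state()["contact_force"])
go([.4974,.2813,.0832])
# +y jaw outer edge from fixed cameras: brass extent along holder axis on top plane
for n in("top","scene"):
    c=r.capture(n)[...,::-1].copy(); c0=cv2.imread(f"pics/{n}0.png")
    for im in(c0,c):
        H,S,V=np.moveaxis(cv2.cvtColor(im,cv2.COLOR_BGR2HSV).astype(int),2,0)
        a=np.arange(-66,66,1.); P=np.c_[C0+a[:,None]/1000*ey,np.full(len(a),.058)]
        i=r.camera_info(n);f=192/np.tan(np.radians(i["fovy"]/2));Q=np.linalg.inv(i["pose"]);p=P@Q[:3,:3].T+Q[:3,3];uv=(p[:,:2]/p[:,2:]*f+[i["cx"],i["cy"]]).round().astype(int)
        h=[(H[v,u],S[v,u]) for u,v in uv]; print(n,"".join("b" if 95<q[0]<125 and q[1]>90 else "y" if 14<q[0]<32 and q[1]>120 else "." for q in h))
E
```

```text
[0.48989371 0.30991308 0.07693203] [ 2.02772806 -8.71752825  8.79822646]
shares [ 0.0592 -0.0008 -0.0124] turn 0.0 deg 0
top bbbbbbbbbbbbbbbbbyyyyyyyyyyyyyyyyyyyy........................................yyyyyyyyyyyyyyyyyyyyyyyyyyyyyyyyyyyybbbbbbbbbbbbbbbbb..
top .....................................................................................yyyyyyyyyyyyyyyyyyyyyyyyyyyyyyyyyy...bbbbbbbb..
scene y......bbbbbbbbbb...yyyyyyyyyyyyyyyyyyyyyyyyyyyyyyyyy.............................yyyyyyyyyyyyyyyyyyyyyyyyyyyyyyyyy.................
scene .......bbbbbbbbbb...yyyyyyyyyyyyyyyyyyyyyyy..............................................yyyyyyyyyyyyyyyyyyyyyyyyyy.................
```

play_rows:
  rows:
    - [[1, 0.01, 0, -0.004, 0], [1, 0.02, 0, -0.0072, 0], [1, 0.03, 0, -0.0095, 0], [1, 0.04, 0, -0.0112, 0], [1, 0.05, 0, -0.012, 0], [1, 0.059, 0, -0.0122, 0], [1, 0.059, 0, -0.0122, 0], [1, 0.059, 0, -0.0122, 0]]

```text
time_s: 15.32
tcp_pos: [0.4971, 0.282, 0.0825]
eef_rot: [180.0, -0.0, -76.1]
contact_force: [0.3, 2.1, -2.6]
gripper_width: 0.0271
gripper_force: 20.0
```

```bash
python3 - <<'E'
from h import *
s=r.get_state();print(s["tcp_pos"],s["contact_force"],s["moment"])
i=r.camera_info("wrist"); im=r.capture("wrist")[...,::-1].copy();print(jaw(im,i))
n="scene"; c=r.capture(n)[...,::-1].copy(); c0=cv2.imread(f"pics/{n}0.png")
f=lambda im:cv2.resize(im[160:220,310:380],(400,343),interpolation=cv2.INTER_CUBIC)
cv2.imwrite("pics/l2.png",np.hstack([f(c0),f(c)]))
E
```

```text
[0.49705547 0.28204309 0.08245953] [ 0.34149315  2.07601479 -2.58470353] [0.80341063 0.00415949 0.007321  ]
.......yyyyyyyyyyyyyyyyyyyyyyyyyyyyyyyyyy.bbbbbbbbb
```

View pics/l2.png

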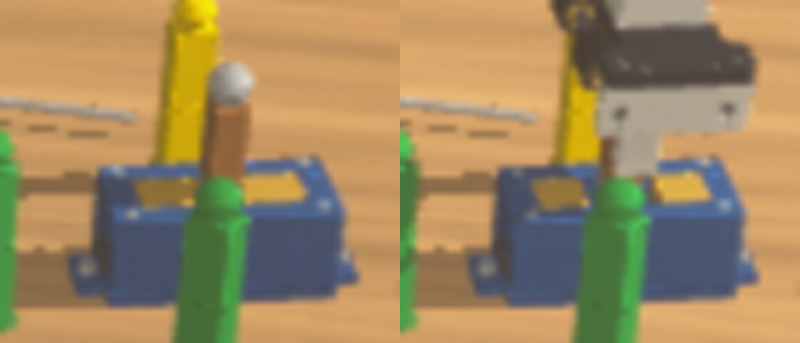

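Both brass jaws are now set back from the stem (inner edges at about 185 and 255, against 190 and 248 before). I open slightly so the stake can settle upright, then regrip firmly.

play_rows:
  rows:
    - [[0.6, 0.001, 0, -0.001, 0], [0.6, 0.001, 0, -0.001, 0], [0.6, 0.001, 0, -0.001, 0], [0.6, 0.001, 0, -0.001, 0], [0.6, 0.001, 0, -0.001, 0], [1, 0.001, 0, -0.001, 0], [1, 0.001, 0, -0.001, 0], [1, 0.001, 0, -0.001, 0]]
  squeeze: 40

```text
time_s: 16.08
tcp_pos: [0.4972, 0.2822, 0.0832]
eef_rot: [-180.0, -0.0, -76.1]
contact_force: [-0.6, -0.2, -0.3]
gripper_width: 0.0267
gripper_force: 40.0
```

play_rows:
  rows:
    - [[1, 0, 0, 0, 0], [1, 0, 0, 0, 0], [1, 0, 0, 0, 0], [1, 0, 0, -0.003, 0], [1, 0, 0, -0.006, 0], [1, 0, 0, -0.01, 0], [1, 0, 0, -0.014, 0], [1, 0, 0, -0.018, 0]]

```text
time_s: 16.75
tcp_pos: [0.4971, 0.2821, 0.0922]
eef_rot: [180.0, -0.0, -76.1]
contact_force: [0.4, 1.1, -2.4]
gripper_width: 0.0268
gripper_force: 40.0
```

Lifting freely at the stake's weight. I continue up.

play_rows:
  rows:
    - [[1, 0, 0, -0.006, 0], [1, 0, 0, -0.012, 0], [1, 0, 0, -0.018, 0], [1, 0, 0, -0.024, 0], [1, 0, 0, -0.03, 0], [1, 0, 0, -0.036, 0], [1, 0, 0, -0.042, 0], [1, 0, 0, -0.048, 0]]

```text
time_s: 17.42
tcp_pos: [0.4971, 0.2822, 0.1165]
eef_rot: [-180.0, 0.0, -76.1]
contact_force: [-0.4, -0.7, -3.6]
gripper_width: 0.0269
gripper_force: 40.0
```

play_rows:
  rows:
    - [[1, 0, 0, -0.01, 0], [1, 0, 0, -0.02, 0], [1, 0, 0, -0.035, 0], [1, 0, 0, -0.05, 0], [1, 0, 0, -0.065, 0], [1, 0, 0, -0.08, 0], [1, 0, 0, -0.084, 0], [1, 0, 0, -0.084, 0]]

```text
time_s: 18.08
tcp_pos: [0.4975, 0.2826, 0.1592]
eef_rot: [-179.9, 0.1, -76.1]
contact_force: [0.2, 0.4, -4.3]
gripper_width: 0.0273
gripper_force: 40.0
```

```bash
python3 - <<'E'
from h import *
s=r.get_state();print(s["tcp_pos"],s["contact_force"],s["moment"],s["eef_rot"])
im=r.capture("scene")[...,::-1].copy()
cv2.imwrite("pics/f1.png",cv2.resize(im[100:230,230:400],(784,600),interpolation=cv2.INTER_CUBIC))
E
```

```text
[0.49750547 0.28261073 0.15920462] [ 0.17451739  0.43512217 -4.25737078] [0.03735795 0.10573786 0.01441897] [-1.79915872e+02  5.35826553e-02 -7.61002976e+01]
```

View pics/f1.png

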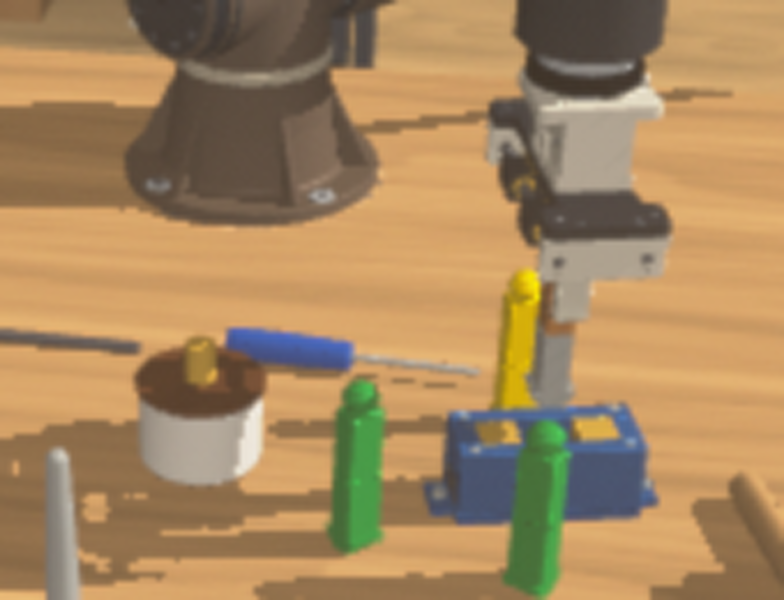

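The view shows the lid still seated at (200,375) and the stake drawn out above the holder, foot at about (552,400). I've used all ten pictures, so I check tilt and clearance numerically.

```bash
python3 - <<'E'
from h import *
n="scene"; im=r.capture(n)[...,::-1].astype(int); H,S,V=np.moveaxis(cv2.cvtColor(im.astype(np.uint8),cv2.COLOR_BGR2HSV).astype(int),2,0)
i=r.camera_info(n);f=192/np.tan(np.radians(i["fovy"]/2));Q=np.linalg.inv(i["pose"])
def pr(P):
    p=np.atleast_2d(P)@Q[:3,:3].T+Q[:3,3]; return p[:,:2]/p[:,2:]*f+[i["cx"],i["cy"]]
tc=r.get_state()["tcp_pos"]; zz=np.arange(.08,.20,.005); L=pr(np.c_[np.tile(tc[:2],(len(zz),1)),zz])
for y in range(158,192):
    g=[x for x in range(340,362) if S[y,x]<70]; x0=np.interp(-y,-L[::-1,1][::-1],L[::-1,0][::-1]); z=np.interp(-y,-L[:,1],zz)
    print(y,"z%.3f"%z,"axis %.1f"%x0, (g[0],g[-1]) if g else None, "".join("#" if S[y,x]<70 else "b" if 95<H[y,x]<125 else "." for x in range(340,362)))
E
```

```text
158 z0.185 axis 352.2 (347, 361) .......###############
159 z0.182 axis 352.1 (347, 361) .......###############
160 z0.178 axis 352.0 (347, 361) .......###############
161 z0.175 axis 351.9 (350, 357) ..........########....
162 z0.171 axis 351.8 (350, 357) ..........########....
163 z0.167 axis 351.7 (350, 357) ..........########....
164 z0.164 axis 351.6 (350, 357) ..........########....
165 z0.160 axis 351.5 (350, 356) ..........#######.....
166 z0.157 axis 351.4 (350, 356) ..........#######.....
167 z0.153 axis 351.3 (350, 356) ..........#######.....
168 z0.150 axis 351.2 (350, 356) ..........#######.....
169 z0.146 axis 351.1 (351, 355) ...........#####......
170 z0.142 axis 351.0 None ......................
171 z0.139 axis 350.9 None ......................
172 z0.135 axis 350.8 (347, 347) .......#..............
173 z0.132 axis 350.7 (347, 353) .......#######........
174 z0.128 axis 350.6 (347, 353) .......#######........
175 z0.124 axis 350.5 (347, 353) .......#######........
176 z0.121 axis 350.4 (346, 353) ......########........
177 z0.117 axis 350.3 (346, 353) ......########........
178 z0.113 axis 350.2 (346, 353) ......########........
179 z0.109 axis 350.1 (346, 352) ......#######.........
180 z0.106 axis 350.0 (346, 352) ......#######.........
181 z0.102 axis 349.9 (345, 352) .....########.........
182 z0.098 axis 349.8 (344, 352) ....#########.........
183 z0.095 axis 349.7 (345, 353) .....#########........
184 z0.091 axis 349.5 (345, 353) .....#########........
185 z0.087 axis 349.4 (345, 353) .....#########........
186 z0.083 axis 349.3 (346, 352) ......#######.........
187 z0.080 axis 349.3 (347, 353) .......#######........
188 z0.080 axis 349.3 (346, 357) ......#######bbb##bbbb
189 z0.080 axis 349.3 (360, 361) bbbbbbbbbbbbbbbbbbbb##
190 z0.080 axis 349.3 (354, 355) bbbbbbbbbbbbbb##......
191 z0.080 axis 349.3 (342, 353) ..#bbb.....bb#........
```

```bash
python3 -c "
from plant import r
print(r.close_job())"
```

```text
the job is handed in; nothing more can be done
None
```

I seated the lid level on the pot and let it go. I then rocked the stake free and drew it out; it is held upright above the holder, its foot about 2.5 cm clear, and the job is handed in at about 18 s of the 59 s allowed.

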